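# Hang up the price saddle, then unscrew the cap of a braced herb jar

### The arm

A 6-joint arm with a two-finger parallel gripper is mounted at the origin on the work surface. World frame = base frame: x ahead of the robot, y to its left, z up, the work surface at z = 0. Lengths are in m, angles in rad, forces in N, time in s.
With the tool pointing down it reaches from about 0.35 to 0.775 m from the base axis. Payload 5.5 kg.
Tool frame: the origin (TCP) lies at the very end of the fingers, on their centre line; the grasp point (between the pads) lies 19 mm behind it; z points along the fingers, y is the line along which they close (so a half turn about z gives the same grasp; the last joint's range is limited). The gripper opens to 85 mm and grips with 20 to 120 N. Pads are 22 mm wide; open, the fingers measure 114 mm over their backs; the gripper's body (76 mm by 85 mm) begins 54 mm behind the grasp point. The pads swing forward as they close: fully open they stand 13 mm farther back than shut.
Start: joints at [1.094, 0.313, 0.046, 1.304, 0, 1.431], TCP at [0.19, 0.543, 0.231] pointing down, gripper open.
Joint ranges: [-2.76, 2.76], [-0.86, 1.69], [-1.03, 1.26], [-2.2, 2.34], [-1.47, 1.5], [-3.14, 3.14]. Speed limits (rad/s): [2.57, 2.57, 3.14, 3.14, 3.14, 3.14].

### API

Orientations are given as a unit quaternion [w, x, y, z].
In Python, from workcell import get_state, read_camera, calibration, hand_in gives the robot as it stands.
- The arm moves only by the tool drive_tool, never from a script. Its argument "deltas" is a list that holds one entry, the list of rows, each a list of 7 numbers: the closure in counts, from 0 (fully open) to 255 (shut), then the shift along the tool's x, y, z in m, then the turn, a rotation vector about the tool's x, y, z in degrees. A call has 1 to 12 rows; each row is the pose to reach, as a shift and turn from the pose commanded when the call began, along the tool's axes at that moment; what a row does not reach only later rows make up. A row lasts 1/8 s, in which the tool goes at most 62.5 mm and 10.7 degrees, less where a joint would pass 70% of its speed; a pose out of reach is approached as far as the arm can. A call with a gripper value outside its range is refused whole. The fingers move at their own pace and stop on an object; "newtons" is the grip in N (left out, the last holds). Time passes only in rows, so rows that repeat a pose let the fingers close. It gives the time, the measured TCP pose, the force, the opening and the grip force at its end, in the units of the state.
- get_state(): the state, without advancing time (a new reading comes with each control period).
- read_camera(name): name is "side" or "top"; returns (picture, depth): 400x640x3 uint8, red, green, blue; 400x640 float32, m along the optical axis (not along the pixel's ray), 0 where there is no reading.
- calibration(name): a dict with "mtx" (3x3 intrinsics, pixels), "k1" (the pictures are not rectified: a ray, as slopes to the right and down, at radius r is drawn at 1 + k1 r^2 times it, then the intrinsics apply), "world_from_camera" (4x4, takes a point from camera to world coordinates). Camera axes: x right, y up, looking along -z (the intrinsics and any distortion apply to the point x, -y, -z); pixel columns grow to the right and rows downward; lengths in m; the calibration is good to about 2 mm. A picture is of the moment at which its call begins. calibration takes no time and is no camera call.
- hand_in(): hands the job in; it is judged then, once.
The state is a dict: "clock": time; "joint_pos": joint angles; "qvel": joint speeds; "tau": joint torques, N m; "tcp_pos": TCP position; "orientation": TCP orientation; "wrist_force": force on the tool from outside, world axes, zero at the start; "ft_torque": the same for the moment, N m; "finger_gap": finger opening in m; "grip_force": force on a finger pad.
Only numpy, scipy, OpenCV 4.12 (cv2) and the standard library are available. Lean on these libraries where they do the work, as an engineer would, in place of code of your own. Each camera call takes 0.05 s, during which the arm holds its last target. There are 200 camera calls.

### The job

Take the price saddle off the jar's cap and hang it astride the steel rail, next to the one already there, and let go of it. Then unscrew the tight cap of the square jar (anticlockwise seen from above) while the wooden socket braces the jar, and once the threads let go lift the cap off and finish still holding it level in the gripper, straight above the mouth and two to four centimetres clear of it. Leave the jar standing down in its socket and everything else on the counter where it is.

Things in the scene. Friction and masses are not known exactly. Their poses are not given: they have to be found in the camera images.
- socket: fixed pale wooden block, 96.5 mm square, 35 mm high, with a square well 72.5 mm wide (floor 8 mm up) that holds the foot of the jar and stops it turning (about 2 degrees of play). Origin: centre of its underside on the counter. It does not move.
- jar: loose square glass jar of pale green herb, 70 x 70 mm, about 0.55 kg, in the socket; 85 mm high, then a round shoulder 58 mm wide up to 95 mm and a neck 40 mm wide up to 120 mm. Origin: centre of its underside; z up; x, y square to its flat sides. Two thread lugs on its neck start (with a stop) at its +x and -x sides and each runs 80 degrees anticlockwise.
- jar_mouth (a point): centre of the jar's rim (top of the neck, 120 mm above its underside). A springy rubber seal on the rim presses the cap up with 10 N: turning the cap takes 0.2 to 0.5 N m, and it springs up 3 mm when the threads let go. Pulled up before that, the jar comes out of its socket.
- cap: loose aluminium screw cap, 56 mm across, 26 mm high, 0.06 kg, a dark dot near its top's edge on its +x side. Origin: centre of its lower edge; z up. Closed, that edge is 105 mm above the jar's underside; once free it must rise 10 mm to clear the threads. Its x axis starts 0.35 to 0.87 rad anticlockwise of the jar's x axis (from above); it is free beyond 1.55 rad and meets a stop at 2.85 rad.
- saddle: loose white plastic price saddle, an inverted U, standing on its two feet on the cap: 32 mm wide over its two flat legs (along its x axis), 36 mm long (along its y axis), 55 mm high, walls 3 mm, inner gap 26 mm, 0.045 kg. Origin: centre between the feet, at foot level; z up; the gap runs along y.
- saddle_crown (a point): middle of the inner (under) face of the saddle's top, 52 mm above its feet; it rests on the bar when hung
- rail: fixed steel rail: horizontal bar 12 mm in diameter, 240 mm long along the rail's y axis, its axis 120 mm above the counter, between two posts 14 mm thick at y = -120 and +120 mm. A second, fixed price saddle of the same size already hangs on it at y = +80 mm; the bar is free from y = -110 to +60 mm. Origin: on the counter under the middle of the bar.
- rail_free (a point): top of the bar in the middle of its free stretch (rail y = -30 mm, 126 mm up)
- tin: bystander: small can 48 mm wide, 60 mm high, between socket and rail; origin under its centre
- round_jar: bystander: round jar 68 mm wide, 100 mm high, with a brass lid; origin under its centre
- tea_box: bystander: yellow box 60 x 90 mm, 120 mm high; origin under its centre
- mate_box: bystander: green box 60 x 80 mm, 100 mm high; origin under its centre
- gourd: bystander: dark wooden cup 72 mm wide, 75 mm high; origin under its centre
- scoop: bystander: small scoop, steel bowl and wooden handle, 180 mm long, lying on the counter near the robot
- pepper_tin: bystander: can 56 mm wide, 90 mm high; origin under its centre
Mind the look-alikes: they are no part of the job. Leave any blue or red look-alike of the jar alone.

How it is judged:
On the way:
1. the price saddle hangs astride the rail, let go of (x of saddle_crown in the frame of rail between -0.02 and 0.02 m and y of saddle_crown in the frame of rail between -0.115 and 0.115 m and z of saddle_crown in the frame of rail between 0.116 and 0.14 m and angle between saddle's own z axis and vertical below 0.4 rad and contact force between saddle and rail above 0.1 N and contact force between the fingers and saddle below 0.05 N and linear speed of saddle below 0.05 m/s), for 0.2 s.
At the end, for the whole second after the job is handed in: The saddle hangs astride the bar, tilt under 0.4 rad, untouched; the cap is held still in the fingers, level within 0.25 rad, lower edge 8 to 70 mm above the rim, within 25 mm of its axis, not touching the jar; the jar stands upright on its socket floor (within 4 mm) (x of saddle_crown in the frame of rail between -0.02 and 0.02 m and y of saddle_crown in the frame of rail between -0.115 and 0.115 m and z of saddle_crown in the frame of rail between 0.116 and 0.14 m and angle between saddle's own z axis and vertical below 0.4 rad and contact force between saddle and rail above 0.1 N and contact force between the fingers and saddle below 0.05 N and z of cap in the frame of jar_mouth between 0.008 and 0.07 m and horizontal distance between cap and jar_mouth below 0.025 m and angle between cap's own z axis and vertical below 0.25 rad and contact force between the fingers and cap above 1 N and contact force between cap and jar below 0.02 N and linear speed of cap below 0.03 m/s and horizontal distance between jar and socket below 0.006 m and z of jar in the frame of socket below 0.012 m and angle between jar's own z axis and vertical below 0.08 rad); the arm keeps its last pose, push and grip.
It fails at once if the jar is pulled more than 15 mm up in its socket or tipped (z of jar in the frame of socket above 0.023 m or angle between jar's own z axis and vertical above 0.25 rad).
It fails at once if the saddle falls to the counter (height (world z) of saddle below 0.045 m).
It fails at once if a bystander is shifted by more than 30 mm (distance of any of tin, round_jar, tea_box, mate_box, gourd, scoop, pepper_tin from where it was at the start of the episode above 0.03 m).
It also fails if it takes over 58 s, if anything falls off the work surface, if the arm or the gripper's body presses on something with over 40 N, if the wrist force passes 120 N, or if a joint passes its speed limit or range.

## Working session

There is one attempt and no reset: what is moved stays moved. The work goes in short steps, Python scripts to look and compute and a tool call to move; the robot and the scene stay as the last step left them, time stands still between calls to the robot, and variables do not carry over. Pictures are saved under pics/ and viewed, at most 12 in all, crops included, and the job is handed in when it is done.

Besides the shell and the picture viewer there is one more tool, called after "Call:" by a JSON object that holds its "method" and its "body", one argument or row to a line. drive_tool: Moves the arm, as the interface text tells. Its arguments: {"type":"object","properties":{"deltas":{"type":"array","items":{"type":"array","items":{"type":"array","items":{"type":"number"}}}},"newtons":{"type":"number"}},"required":["deltas"]}

```bash
mkdir -p pics
cat > h.py <<'E'
import numpy as np, cv2
from workcell import get_state, read_camera, calibration, hand_in
def shot(n,f=None):
    im,d=read_camera(n)
    if f: cv2.imwrite(f'pics/{f}.png',im[:,:,::-1])
    return im,d
def cloud(n,d):
    c=calibration(n);K=np.array(c['mtx'],float);T=np.array(c['world_from_camera'])
    v,u=np.mgrid[:d.shape[0],:d.shape[1]]
    p=np.stack([u,v],-1).reshape(-1,1,2).astype(np.float32)
    xy=np.stack([(u-K[0,2])/K[0,0],(v-K[1,2])/K[1,1]],-1)
    s=xy.copy()
    for _ in range(10): s=xy/(1+c['k1']*(s**2).sum(-1,keepdims=True))
    P=np.stack([s[...,0]*d,-s[...,1]*d,-d],-1)
    W=P@T[:3,:3].T+T[:3,3]; W[d<=0]=np.nan
    return W
E
python3 - <<'E'
from h import *
for n in('side','top'):
    im,d=shot(n,n+'0'); np.savez(n+'0',im=im,d=d); print(np.array(calibration(n)['world_from_camera']).round(3).tolist(),calibration(n)['k1'])
s=get_state();print(s)
E
```

```text
[[0.975, 0.168, -0.147, 0.367], [-0.223, 0.721, -0.656, -0.691], [-0.005, 0.672, 0.74, 0.918], [0.0, 0.0, 0.0, 1.0]] -0.09810505326213262
[[0.043, 0.978, -0.205, 0.254], [-0.999, 0.041, -0.013, -0.018], [-0.004, 0.205, 0.979, 1.356], [0.0, 0.0, 0.0, 1.0]] -0.05007683549653734
{'clock': 0.1, 'joint_pos': array([1.09436965e+00, 3.13954331e-01, 4.51028080e-02, 1.30363007e+00,
       3.05818132e-05, 1.43121659e+00]), 'qvel': array([-0.00118912, -0.0026747 ,  0.00174276, -0.00111683, -0.00029823,
       -0.0001151 ]), 'tau': array([ 2.60292953e-03, -4.81724775e+01,  2.99245727e+01,  1.26670193e-02,
       -8.84684846e-05,  1.68188245e-05]), 'tcp_pos': array([0.18982031, 0.54227504, 0.23048572]), 'orientation': array([-2.70020670e-04,  1.67628285e-01,  9.85849911e-01, -7.98343035e-04]), 'wrist_force': array([-0.7969591 ,  0.4569124 , -1.04832519]), 'ft_torque': array([ 0.03806933, -0.01057731,  0.00376602]), 'grip_force': 0.0, 'finger_gap': 0.0851910438365218}
```

```bash
ls
```

```text
h.py
pics
side0.npz
top0.npz
```

View pics/side0.png

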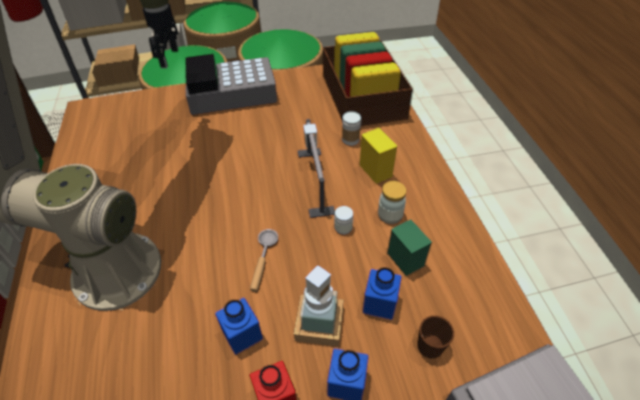

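View pics/top0.png

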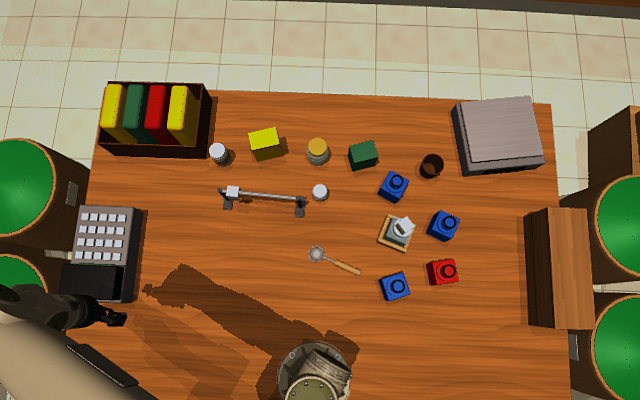

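The target is the pale-green jar in the wooden socket, at top (398,232) and side (319,305), with the white saddle on its cap. The possible mix-ups:
- **Blue jars:** top (393,185), (443,225) and (395,286).
- **Red jar:** top (443,270).
- **Fixed saddle:** on the rail at top (233,190).
- **White tin:** top (320,191).

Next I'll take a close crop and measure.

Run:
```python
from h import *
a=np.load('top0.npz');b=np.load('side0.npz')
A=cv2.resize(a['im'][170:270,340:470],None,fx=4,fy=4,interpolation=2)
B=cv2.resize(b['im'][255:355,280:360],None,fx=3.4,fy=4,interpolation=2)
cv2.imwrite('pics/crop0.png',np.hstack([A,B[:400]])[:,:,::-1])
W=cloud('top',a['d']);V=cloud('side',b['d'])
P=np.vstack([W.reshape(-1,3),V.reshape(-1,3)])
def near(P,x,y,r,z0,z1):
    m=(np.hypot(P[:,0]-x,P[:,1]-y)<r)&(P[:,2]>z0)&(P[:,2]<z1);return P[m]
c=W[232,398];print('tgt',c,'rail',W[195,265],'fix',W[190,233])
for nm,Q in(('top',W.reshape(-1,3)),('side',V.reshape(-1,3))):
    q=near(Q,c[0],c[1],.09,.01,.3)
    print(nm,np.histogram(q[:,2],bins=np.arange(0,.22,.01))[0])
    for lo,hi in((.03,.04),(.08,.1),(.128,.15),(.17,.2)):
        s=q[(q[:,2]>lo)&(q[:,2]<hi)]
        if len(s)>5:
            r=cv2.minAreaRect((s[:,:2]*1000).astype(np.float32));print(lo,hi,len(s),s[:,2].mean().round(4),np.round(r[0],1),np.round(r[1],1),round(r[2],1),s.mean(0).round(4))
    # rail
    s=Q[(Q[:,2]>.105)&(Q[:,2]<.15)&(Q[:,0]>.42)&(Q[:,0]<.6)&(Q[:,1]>.0)&(Q[:,1]<.35)]
    if len(s)>5:
        r=cv2.minAreaRect((s[:,:2]*1000).astype(np.float32));print('rail',len(s),s[:,2].max(),np.round(r[0],1),np.round(r[1],1),round(r[2],1))
```

```text
tgt [ 0.44304227 -0.23018318  0.14028148] rail [0.54193736 0.16956761 0.12270064] fix [0.55182318 0.26656635 0.12956143]
top [  0  25  57 258  18  14  25  12  75 114  23   7  13  80  33  11  12  10
  28 131   0]
0.03 0.04 258 0.0339 [ 456.8 -244.5] [94.3 98.1] 69.9 [ 0.4448 -0.2309  0.0339]
0.08 0.1 189 0.091 [ 456.8 -244.1] [67.7 71. ] 70.1 [ 0.4465 -0.2334  0.091 ]
0.128 0.15 118 0.1379 [ 452.5 -238.7] [53.9 43.2] 44.7 [ 0.4479 -0.2366  0.1379]
0.17 0.2 169 0.1911 [ 457.4 -241.7] [35.8 34. ] 36.5 [ 0.456  -0.2397  0.1911]
rail 442 0.13412134434334 [547.6 189.6] [254.4  33.8] 89.1
side [  0 102 104 671  75  75  78  75 100 343 104  46  58 248 122  52  51  45
  46 306   0]
0.03 0.04 671 0.0352 [ 460.1 -246.8] [98.3 95.2] 69.5 [ 0.4579 -0.2664  0.0352]
0.08 0.1 443 0.0917 [ 459.8 -247.6] [68.7 69.1] 70.6 [ 0.4581 -0.2651  0.0917]
0.128 0.15 388 0.1389 [ 456.8 -252.7] [42.9 54.2] 72.2 [ 0.4561 -0.2568  0.1389]
0.17 0.2 397 0.1913 [ 459.  -244.6] [36.8 34.4] 36.2 [ 0.4591 -0.2472  0.1913]
rail 402 0.13393047519465529 [546.9 188. ] [254.7  32.4] 87.8
```

View pics/crop0.png

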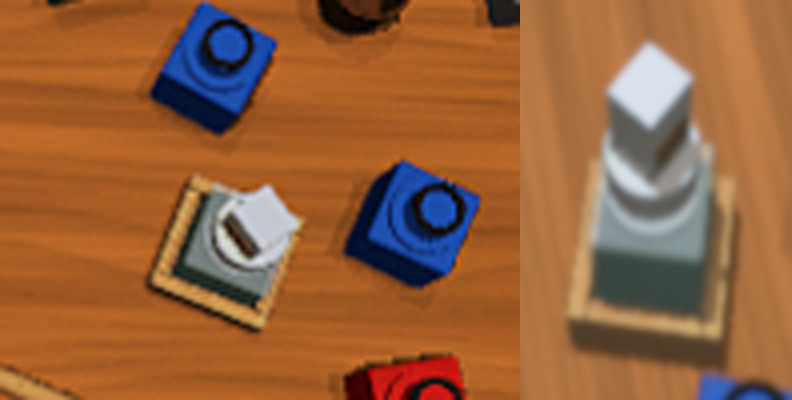

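The crop confirms the choice: pale-green jar in the socket with the white saddle on its cap. The saddle's open end shows at crop (240,237), so its gap runs along about 126°. Next I'll get the bar line and the nearby clearances.

Run:
```python
from h import *
for n in('top','side'):
    Q=cloud(n,np.load(n+'0.npz')['d']).reshape(-1,3)
    s=Q[(Q[:,2]>.11)&(Q[:,2]<.135)&(abs(Q[:,0]-.545)<.03)&(Q[:,1]>.09)&(Q[:,1]<.23)]
    vx,vy,x0,y0=cv2.fitLine((s[:,:2]*1000).astype(np.float32),cv2.DIST_HUBER,0,.01,.01).ravel()
    print(n,'bar',len(s),'x at y=130,160,190',[round(float(x0+vx/vy*(y-y0)),1) for y in(130,160,190)],'zmax',np.percentile(s[:,2],95),s[:,0].min(),s[:,0].max())
    e=Q[(Q[:,2]>.08)&(Q[:,2]<.14)&(abs(Q[:,0]-.545)<.03)&(Q[:,1]>0)&(Q[:,1]<.4)];print('y ext',e[:,1].min(),e[:,1].max())
    f=Q[(Q[:,2]>.1265)&(Q[:,2]<.14)&(abs(Q[:,0]-.545)<.04)&(Q[:,1]>.1)&(Q[:,1]<.4)]
    r=cv2.minAreaRect((f[:,:2]*1000).astype(np.float32));print('fixed',len(f),r)
    # neighbours
    m=(Q[:,2]>.03)&(Q[:,2]<.3)&(Q[:,0]>.3)&(Q[:,0]<.8)&(abs(Q[:,1])<.45)
    g=np.zeros((500,900),np.uint8);p=Q[m];i=((p[:,0]-.3)*1000).astype(int);j=((p[:,1]+.45)*1000).astype(int)
    g[np.clip(i,0,499),np.clip(j,0,899)]=1;g=cv2.dilate(g,np.ones((9,9)))
    k,l,st,c=cv2.connectedComponentsWithStats(g)
    L=l[np.clip(i,0,499),np.clip(j,0,899)]
    for t in range(1,k):
        q=p[L==t]
        if len(q)>20: print('obj x %.3f..%.3f y %.3f..%.3f z %.3f'%(q[:,0].min(),q[:,0].max(),q[:,1].min(),q[:,1].max(),q[:,2].max()))
```

```text
top bar 183 x at y=130,160,190 [538.8, 540.8, 542.7] zmax 0.12779254101193147 0.5318714534372116 0.550314771629905
y ext 0.06162685203781679 0.31675249339509703
fixed 113 ((548.6068115234375, 207.2716522216797), (31.970476150512695, 210.43487548828125), 0.49011924862861633)
obj x 0.300..0.376 y -0.423..-0.342 z 0.127
obj x 0.300..0.331 y -0.265..-0.189 z 0.127
obj x 0.400..0.517 y -0.302..-0.185 z 0.200
obj x 0.439..0.525 y -0.431..-0.341 z 0.128
obj x 0.529..0.566 y 0.062..0.317 z 0.134
obj x 0.554..0.601 y -0.018..0.028 z 0.065
obj x 0.557..0.646 y -0.272..-0.184 z 0.126
obj x 0.643..0.713 y -0.386..-0.317 z 0.079
obj x 0.663..0.742 y -0.174..-0.082 z 0.107
obj x 0.663..0.715 y 0.312..0.366 z 0.094
obj x 0.677..0.743 y -0.013..0.053 z 0.108
obj x 0.684..0.765 y 0.137..0.239 z 0.126
obj x 0.687..0.800 y 0.399..0.450 z 0.123
obj x 0.722..0.800 y 0.424..0.450 z 0.181
side bar 167 x at y=130,160,190 [540.6, 542.6, 544.5] zmax 0.1287245311248358 0.5329828077400911 0.5525022705245539
y ext 0.06037836949390618 0.3152332084086469
fixed 153 ((546.326416015625, 208.03262329101562), (210.47384643554688, 32.16515350341797), 86.61016082763672)
obj x 0.300..0.380 y -0.418..-0.345 z 0.127
obj x 0.300..0.333 y -0.269..-0.194 z 0.127
obj x 0.401..0.519 y -0.308..-0.186 z 0.199
obj x 0.440..0.529 y -0.434..-0.347 z 0.127
obj x 0.531..0.567 y 0.060..0.315 z 0.134
obj x 0.556..0.603 y -0.019..0.028 z 0.064
obj x 0.560..0.651 y -0.276..-0.185 z 0.127
obj x 0.645..0.716 y -0.389..-0.320 z 0.079
obj x 0.664..0.720 y 0.307..0.364 z 0.093
obj x 0.664..0.747 y -0.176..-0.082 z 0.107
obj x 0.680..0.747 y -0.017..0.048 z 0.105
obj x 0.685..0.769 y 0.134..0.237 z 0.125
obj x 0.688..0.800 y 0.392..0.449 z 0.124
obj x 0.724..0.800 y 0.421..0.450 z 0.180
```

```bash
cat >> h.py <<'E'
from scipy.spatial.transform import Rotation as R
def delta(p,psi,cmd=None):
    "tool-frame shift and turn from current pose to world p with tool y along psi deg, pointing down"
    s=get_state();q=s['orientation'];R0=R.from_quat([q[1],q[2],q[3],q[0]])
    a=np.radians(psi);y=[np.cos(a),np.sin(a),0];z=[0,0,-1];x=np.cross(y,z)
    R1=R.from_matrix(np.array([x,y,z]).T)
    print('shift',R0.inv().apply(np.array(p)-s['tcp_pos']).round(4),'turn',(R0.inv()*R1).as_rotvec(degrees=True).round(2))
E
python3 -c "
from h import *
delta([.5,.1,.26],36.3);delta([.4582,-.2432,.25],36.3)"
```

```text
shift [-0.4389 -0.315  -0.0291] turn [-1.00e-01  1.00e-02  3.44e+01]
shift [-0.5129 -0.6527 -0.0186] turn [-1.00e-01  1.00e-02  3.44e+01]
```

Call:
{"method": "drive_tool", "body": {
  "deltas": [
    [[0,-0.044,-0.032,-0.003,0,0,3.4],[0,-0.088,-0.063,-0.006,0,0,7],[0,-0.132,-0.095,-0.009,0,0,10],[0,-0.176,-0.126,-0.012,0,0,14],[0,-0.22,-0.158,-0.015,0,0,17],[0,-0.264,-0.189,-0.018,0,0,21],[0,-0.308,-0.221,-0.02,0,0,24],[0,-0.352,-0.252,-0.023,0,0,28],[0,-0.396,-0.284,-0.026,0,0,31],[0,-0.439,-0.315,-0.029,0,0,34.4],[0,-0.451,-0.368,-0.029,0,0,34.4],[0,-0.462,-0.421,-0.029,0,0,34.4]]
  ],
  "newtons": 25
}}

```text
clock: 1.6
tcp_pos: [0.4868, -0.009, 0.2596]
orientation: [-0.0, 0.452, 0.892, -0.0]
wrist_force: [0.8, -0.3, -0.9]
finger_gap: 0.0853
grip_force: 0.0
```

```bash
python3 -c "
from h import *
delta([.4582,-.2432,.25],36.3);print(get_state()['clock'],get_state()['tcp_pos'],get_state()['qvel'].round(3))"
```

```text
shift [-0.1718 -0.1617  0.0096] turn [-0.04 -0.04  0.01]
1.6 [ 0.48680768 -0.00901429  0.25963932] [-0.895 -0.149 -0.173 -0.029 -0.001 -0.886]
```

Call:
{"method": "drive_tool", "body": {
  "deltas": [
    [[0,-0.04,-0.04,0.0,0,0,0],[0,-0.08,-0.08,0.0,0,0,0],[0,-0.12,-0.12,0.01,0,0,0],[0,-0.155,-0.145,0.01,0,0,0],[0,-0.172,-0.162,0.01,0,0,0],[0,-0.172,-0.162,0.01,0,0,0],[0,-0.172,-0.162,0.01,0,0,0]]
  ]
}}

```text
clock: 2.48
tcp_pos: [0.458, -0.2411, 0.25]
orientation: [-0.001, 0.452, 0.892, 0.0]
wrist_force: [0.0, 0.4, -0.2]
finger_gap: 0.0855
grip_force: 0.0
```

```bash
python3 -c "
from h import *
delta([.4582,-.2432,.168],36.3);shot('side','s1')"
```

```text
shift [-0.0019 -0.0011  0.082 ] turn [ 0.01 -0.07  0.01]
```

```bash
python3 -c "
import cv2;im=cv2.imread('pics/s1.png')[190:350,240:420];cv2.imwrite('pics/s1c.png',cv2.resize(im,None,fx=3.5,fy=3.5,interpolation=2))"
```

```text
(no output)
```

View pics/s1c.png

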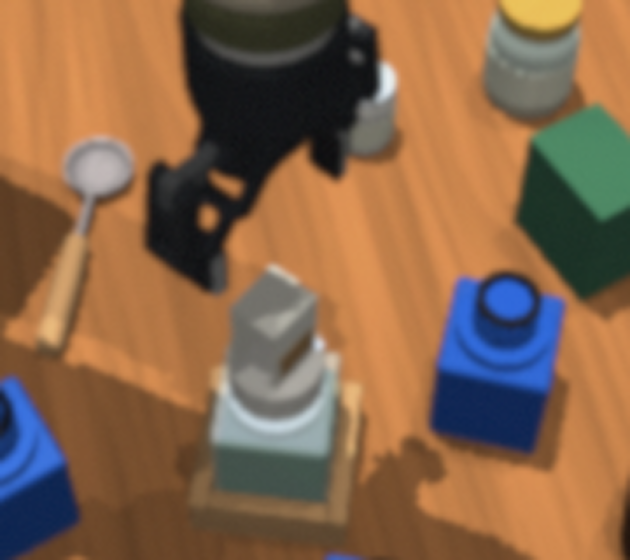

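The fingers straddle the saddle's flat legs, with tips at crop (215,285) and (330,170) and the saddle at (275,320). Descending.

Call:
{"method": "drive_tool", "body": {
  "deltas": [
    [[0,-0.002,-0.001,0.03,0,0,0],[0,-0.002,-0.001,0.06,0,0,0],[0,-0.002,-0.001,0.085,0,0,0],[0,-0.002,-0.001,0.092,0,0,0],[0,-0.002,-0.001,0.092,0,0,0],[255,-0.002,-0.001,0.092,0,0,0],[255,-0.002,-0.001,0.092,0,0,0],[255,-0.002,-0.001,0.092,0,0,0],[255,-0.002,-0.001,0.092,0,0,0],[255,-0.002,-0.001,0.092,0,0,0],[255,-0.002,-0.001,0.092,0,0,0],[255,-0.002,-0.001,0.092,0,0,0]]
  ],
  "newtons": 25
}}

```text
clock: 4.03
tcp_pos: [0.459, -0.2443, 0.1589]
orientation: [0.001, 0.452, 0.892, -0.0]
wrist_force: [0.9, -0.2, 5.5]
finger_gap: 0.0353
grip_force: 24.7
```

```bash
python3 -c "
from h import *
im,d=shot('side');im2,d2=shot('top')
a=cv2.resize(im[210:350,270:390],(600,700)[::1],interpolation=2)[:600];
A=cv2.resize(im[220:345,275:375],(400,500),interpolation=2);B=cv2.resize(im2[170:270,355:435],(400,500),interpolation=2)
cv2.imwrite('pics/s2c.png',np.hstack([A,B])[:,:,::-1]);print(get_state()['wrist_force'],get_state()['finger_gap'])"
```

```text
[0.3263804  0.20826809 5.04922725] 0.03524632404462334
```

View pics/s2c.png

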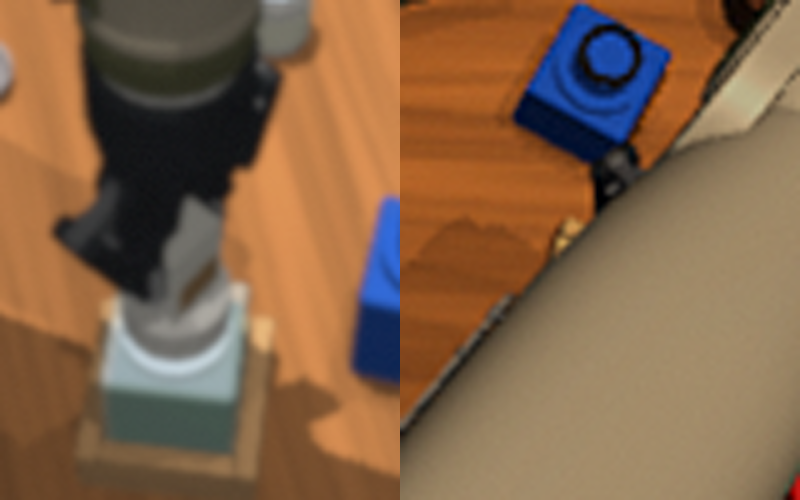

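The saddle is gripped across its solid legs, with the open end still visible at (195,280). Lifting and carrying it to the rail.

Call:
{"method": "drive_tool", "body": {
  "deltas": [
    [[255,0,0,-0.01,0,0,0],[255,0,0,-0.03,0,0,0],[255,0,0,-0.06,0,0,0],[255,0,0,-0.09,0,0,0],[255,0,0,-0.1,0,0,0],[255,0,0,-0.1,0,0,0]]
  ]
}}

```text
clock: 4.88
tcp_pos: [0.4587, -0.2441, 0.2583]
orientation: [0.0, 0.452, 0.892, 0.0]
wrist_force: [0.6, -0.9, -0.2]
finger_gap: 0.0354
grip_force: 24.9
```

```bash
python3 -c "
from h import *
s=get_state();print(s['tcp_pos'],s['finger_gap'],s['wrist_force'])
delta([.5425,.158,.258],-3.7)"
```

```text
[ 0.4587124  -0.2441064   0.25831204] 0.03539292714089934 [ 0.57886177 -0.88400025 -0.19446799]
shift [2.744e-01 3.056e-01 3.000e-04] turn [2.e-02 2.e-02 4.e+01]
```

Call:
{"method": "drive_tool", "body": {
  "deltas": [
    [[255,0.015,0.017,0,0,0,2],[255,0.045,0.05,0,0,0,6],[255,0.082,0.092,0,0,0,12],[255,0.12,0.134,0,0,0,18],[255,0.158,0.176,0,0,0,23],[255,0.195,0.218,0,0,0,29],[255,0.23,0.256,0,0,0,34],[255,0.255,0.284,0,0,0,38],[255,0.27,0.3,0,0,0,39.5],[255,0.274,0.3055,0,0,0,40],[255,0.274,0.3055,0,0,0,40],[255,0.274,0.3055,0,0,0,40]]
  ]
}}

```text
clock: 6.38
tcp_pos: [0.5424, 0.1567, 0.258]
orientation: [-0.0, 0.73, 0.684, -0.0]
wrist_force: [0.2, -0.4, -0.1]
finger_gap: 0.0352
grip_force: 25.0
```

Run:
```python
from h import *
im,d=shot('side');V=cloud('side',d)
A=cv2.resize(im[85:235,250:400],(590,590),interpolation=2);cv2.imwrite('pics/s3c.png',A[:,:,::-1])
delta([.5425,.158,.2],-3.7)
Q=V.reshape(-1,3);rgb=im.reshape(-1,3).astype(int)
# bright saddle pixels near gripper
m=(abs(Q[:,0]-.5425)<.05)&(abs(Q[:,1]-.158)<.05)&(Q[:,2]>.15)&(Q[:,2]<.31)&(rgb.min(1)>90)
s=Q[m];print(len(s),s.min(0),s.max(0),s.mean(0))
```

```text
shift [ 0.0014 -0.      0.0582] turn [-0.02  0.01 -0.07]
224 [0.52517683 0.13703782 0.23663817] [0.558628   0.17499913 0.295649  ] [0.54180992 0.14801626 0.28300169]
```

View pics/s3c.png

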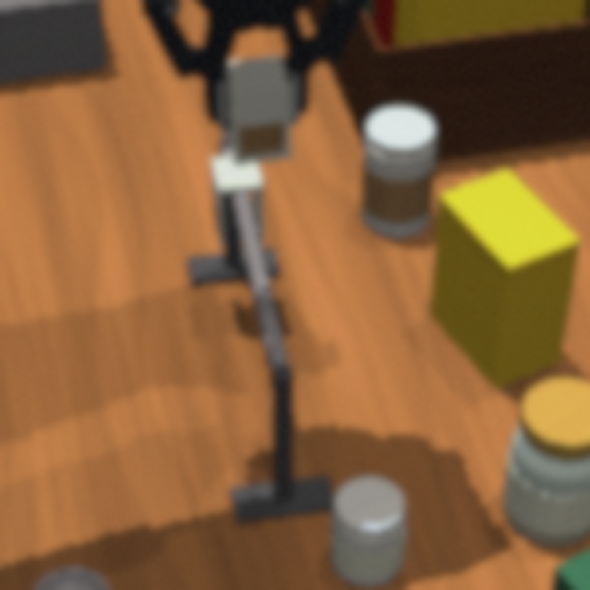

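The saddle is level above the bar, its end opening at (262,138) towards the camera. I'll check its depth profile before lowering it.

Run:
```python
from h import *
im,d=shot('side');V=cloud('side',d)
for r in range(98,130,2): print(r,[tuple((V[r,c]*1000).round().astype(int)) if d[r,c]>0 else 0 for c in (309,312,316,320,323)],im[r,316])
```

```text
98 [(np.int64(613), np.int64(589), np.int64(0)), (np.int64(623), np.int64(584), np.int64(2)), (np.int64(637), np.int64(582), np.int64(1)), (np.int64(652), np.int64(584), np.int64(-3)), (np.int64(560), np.int64(143), np.int64(315))] [178 122  78]
100 [(np.int64(533), np.int64(172), np.int64(294)), (np.int64(540), np.int64(173), np.int64(292)), (np.int64(550), np.int64(171), np.int64(291)), (np.int64(559), np.int64(168), np.int64(292)), (np.int64(560), np.int64(143), np.int64(309))] [122 107  94]
102 [(np.int64(532), np.int64(166), np.int64(293)), (np.int64(538), np.int64(161), np.int64(295)), (np.int64(548), np.int64(162), np.int64(293)), (np.int64(557), np.int64(160), np.int64(292)), (np.int64(562), np.int64(150), np.int64(298))] [104 102  96]
104 [(np.int64(530), np.int64(156), np.int64(294)), (np.int64(537), np.int64(156), np.int64(293)), (np.int64(546), np.int64(152), np.int64(294)), (np.int64(554), np.int64(149), np.int64(295)), (np.int64(561), np.int64(145), np.int64(297))] [104 103  97]
106 [(np.int64(528), np.int64(150), np.int64(293)), (np.int64(536), np.int64(151), np.int64(
[... 2234 characters left out ...]
(np.int64(532), np.int64(140), np.int64(247)), (np.int64(542), np.int64(138), np.int64(247)), (np.int64(552), np.int64(139), np.int64(244)), (np.int64(560), np.int64(141), np.int64(241))] [99 89 78]
126 [(np.int64(525), np.int64(141), np.int64(241)), (np.int64(532), np.int64(138), np.int64(242)), (np.int64(543), np.int64(141), np.int64(237)), (np.int64(617), np.int64(431), np.int64(-2)), (np.int64(627), np.int64(432), np.int64(-5))] [162 132 107]
128 [(np.int64(550), np.int64(270), np.int64(129)), (np.int64(558), np.int64(269), np.int64(128)), (np.int64(602), np.int64(422), np.int64(-1)), (np.int64(614), np.int64(420), np.int64(-1)), (np.int64(623), np.int64(414), np.int64(2))] [197 166 139]
```

This face is solid: a flat leg at y≈0.140, from z 0.24 to 0.294. The brown patch is a printed label, not an opening, so I've gripped the 36 mm direction (the gap reading of 35 mm agrees). I'll put the saddle back on the cap and regrip it a quarter turn round.

```bash
python3 -c "
from h import *
delta([.4588,-.2442,.258],36.3)"
```

```text
shift [-4.055e-01 -5.720e-02  3.000e-04] turn [ -0.     0.   -40.07]
```

Call:
{"method": "drive_tool", "body": {
  "deltas": [
    [[255,-0.02,-0.003,0,0,0,-2],[255,-0.065,-0.009,0,0,0,-6],[255,-0.12,-0.017,0,0,0,-12],[255,-0.175,-0.025,0,0,0,-18],[255,-0.23,-0.032,0,0,0,-23],[255,-0.285,-0.04,0,0,0,-29],[255,-0.335,-0.047,0,0,0,-34],[255,-0.375,-0.053,0,0,0,-38],[255,-0.398,-0.056,0,0,0,-39.5],[255,-0.4055,-0.057,0,0,0,-40],[255,-0.4055,-0.057,0,0,0,-40],[255,-0.4055,-0.057,0,0,0,-40]]
  ]
}}

```text
clock: 7.98
tcp_pos: [0.4597, -0.2425, 0.2584]
orientation: [-0.0, 0.451, 0.892, 0.0]
wrist_force: [0.2, -0.3, -0.3]
finger_gap: 0.0352
grip_force: 25.0
```

```bash
python3 -c "
from h import *
delta([.4588,-.2442,.1595],36.3)"
```

```text
shift [-0.0009 -0.0018  0.0989] turn [ 0.02 -0.01  0.04]
```

Call:
{"method": "drive_tool", "body": {
  "deltas": [
    [[255,0,-0.001,0.03,0,0,0],[255,0,-0.001,0.06,0,0,0],[255,0,-0.001,0.085,0,0,0],[255,0,-0.001,0.095,0,0,0],[255,0,-0.001,0.0985,0,0,0],[255,0,-0.001,0.0985,0,0,0],[255,0,-0.001,0.0985,0,0,0]]
  ]
}}

```text
clock: 8.85
tcp_pos: [0.4594, -0.2442, 0.1608]
orientation: [0.001, 0.452, 0.892, -0.0]
wrist_force: [1.2, 0.8, -0.0]
finger_gap: 0.0354
grip_force: 25.0
```

Call:
{"method": "drive_tool", "body": {
  "deltas": [
    [[255,0,0,0.001,0,0,0],[255,0,0,0.002,0,0,0],[255,0,0,0.002,0,0,0]]
  ]
}}

```text
clock: 9.22
tcp_pos: [0.4593, -0.2443, 0.1589]
orientation: [0.001, 0.452, 0.892, -0.0]
wrist_force: [-0.5, 1.8, 4.9]
finger_gap: 0.0353
grip_force: 25.2
```

Call:
{"method": "drive_tool", "body": {
  "deltas": [
    [[255,0,0,-0.001,0,0,0],[135,0,0,-0.001,0,0,0],[120,0,0,-0.001,0,0,0],[60,0,0,-0.001,0,0,0],[0,0,0,-0.001,0,0,0],[0,0,0,-0.001,0,0,0],[0,0,0,-0.03,0,0,0],[0,0,0,-0.07,0,0,0],[0,0,0,-0.09,0,0,0],[0,0,0,-0.09,0,0,0]]
  ]
}}

```text
clock: 10.48
tcp_pos: [0.4597, -0.2446, 0.2494]
orientation: [0.002, 0.452, 0.892, -0.0]
wrist_force: [-0.4, -0.5, 0.5]
finger_gap: 0.0853
grip_force: 0.0
```

Run:
```python
from h import *
im,d=shot('side');V=cloud('side',d).reshape(-1,3)
q=V[(np.hypot(V[:,0]-.459,V[:,1]+.244)<.04)&(V[:,2]>.187)&(V[:,2]<.2)]
print(len(q),q[:,2].mean(),cv2.minAreaRect((q[:,:2]*1000).astype(np.float32)))
q=V[(np.hypot(V[:,0]-.459,V[:,1]+.244)<.04)&(V[:,2]>.145)&(V[:,2]<.2)]
print(len(q),cv2.minAreaRect((q[:,:2]*1000).astype(np.float32)),get_state()['tcp_pos'])
A=cv2.resize(im[220:345,260:385],(500,500),interpolation=2);cv2.imwrite('pics/s4c.png',A[:,:,::-1])
delta([.4588,-.2442,.248],-53.7)
```

```text
313 0.19428546475580166 ((458.69219970703125, -244.3101348876953), (37.76188278198242, 33.382781982421875), 35.47748947143555)
522 ((458.96783447265625, -244.48973083496094), (37.71685791015625, 34.31630325317383), 36.06113815307617) [ 0.45904405 -0.24413822  0.24793778]
shift [ 0.0001 -0.0002 -0.0001] turn [7.000e-02 3.000e-02 9.001e+01]
```

View pics/s4c.png

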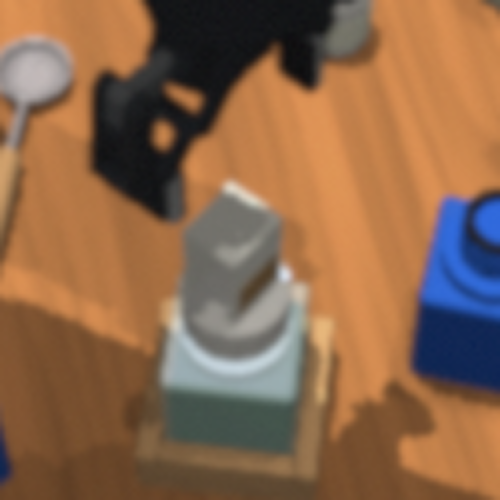

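The saddle stands safely back on the cap at (235,260). Turning a quarter turn, then regripping.

Call:
{"method": "drive_tool", "body": {
  "deltas": [
    [[0,0,0,0,0,0,10],[0,0,0,0,0,0,20],[0,0,0,0,0,0,30],[0,0,0,0,0,0,40],[0,0,0,0,0,0,50],[0,0,0,0,0,0,60],[0,0,0,0,0,0,70],[0,0,0,0,0,0,80],[0,0,0,0,0,0,90],[0,0,0,0.01,0,0,90],[0,0,0,0.03,0,0,90],[0,0,0,0.03,0,0,90]]
  ]
}}

```text
clock: 12.02
tcp_pos: [0.4573, -0.2428, 0.215]
orientation: [-0.002, 0.95, 0.313, -0.001]
wrist_force: [-0.7, 0.2, -0.2]
finger_gap: 0.0852
grip_force: 0.0
```

```bash
python3 -c "
from h import *
delta([.459,-.2444,.158],-54);print(get_state()['tcp_pos'])"
```

```text
shift [0.0005 0.0026 0.057 ] turn [-0.29  0.08  0.46]
[ 0.45728459 -0.2428072   0.21498989]
```

Call:
{"method": "drive_tool", "body": {
  "deltas": [
    [[0,0,0.002,0.02,0,0,0],[0,0,0.002,0.045,0,0,0],[0,0,0.002,0.057,0,0,0],[0,0,0.002,0.058,0,0,0],[255,0,0.002,0.058,0,0,0],[255,0,0.002,0.058,0,0,0],[255,0,0.002,0.058,0,0,0],[255,0,0.002,0.058,0,0,0],[255,0,0.002,0.058,0,0,0],[255,0,0.002,0.058,0,0,0],[255,0,0.002,0.058,0,0,0]]
  ],
  "newtons": 25
}}

```text
clock: 13.4
tcp_pos: [0.4602, -0.2457, 0.1604]
orientation: [0.0, 0.95, 0.312, 0.0]
wrist_force: [-0.6, 0.8, 6.6]
finger_gap: 0.0318
grip_force: 32.0
```

Call:
{"method": "drive_tool", "body": {
  "deltas": [
    [[255,0,0,-0.01,0,0,0],[255,0,0,-0.03,0,0,0],[255,0,0,-0.06,0,0,0],[255,0,0,-0.09,0,0,0],[255,0,0,-0.1,0,0,0],[255,0,0,-0.1,0,0,0]]
  ]
}}

```text
clock: 14.15
tcp_pos: [0.4601, -0.2457, 0.2599]
orientation: [0.0, 0.95, 0.312, 0.0]
wrist_force: [0.9, 0.2, -1.1]
finger_gap: 0.0318
grip_force: 31.3
```

```bash
python3 -c "
from h import *
s=get_state();print(s['tcp_pos'],s['finger_gap'],s['wrist_force'])
delta([.5425,.158,.258],-3.7)"
```

```text
[ 0.46013462 -0.24567774  0.25989059] 0.031807255983219145 [ 0.89634843  0.19600897 -1.07723795]
shift [ 0.3054 -0.2766  0.0018] turn [ 4.e-02  0.e+00 -5.e+01]
```

Call:
{"method": "drive_tool", "body": {
  "deltas": [
    [[255,0.015,-0.014,0,0,0,-3],[255,0.05,-0.045,0,0,0,-8],[255,0.09,-0.082,0,0,0,-15],[255,0.13,-0.118,0,0,0,-22],[255,0.17,-0.154,0,0,0,-29],[255,0.21,-0.19,0,0,0,-35],[255,0.25,-0.227,0,0,0,-42],[255,0.28,-0.254,0,0,0,-47],[255,0.3,-0.272,0,0,0,-49.5],[255,0.3055,-0.2765,0,0,0,-50],[255,0.3055,-0.2765,0,0,0,-50],[255,0.3055,-0.2765,0,0,0,-50]]
  ]
}}

```text
clock: 15.65
tcp_pos: [0.542, 0.1575, 0.2595]
orientation: [-0.0, 0.73, 0.684, -0.0]
wrist_force: [0.7, 0.2, -0.4]
finger_gap: 0.0313
grip_force: 31.3
```

Run:
```python
from h import *
im,d=shot('side');V=cloud('side',d)
c=V[99:126,309:324].reshape(-1,3);c=c[(abs(c[:,1]-.158)<.03)&(c[:,2]>.287)&(c[:,2]<.30)]
if len(c)>5: print(len(c),cv2.minAreaRect((c[:,:2]*1000).astype(np.float32)),c[:,2].max())
for r in (106,114,118,122):print([ (V[r,cc]*1000).round().tolist() for cc in(310,313,316,319,322)])
s=get_state();print(s['tcp_pos'])
delta([.5425,.158,.1],-3.7)
A=cv2.resize(im[85:235,250:400],(590,590),interpolation=2);cv2.imwrite('pics/s5c.png',A[:,:,::-1])
```

```text
144 ((543.0022583007812, 155.98672485351562), (35.115760803222656, 37.092323303222656), 2.8596460819244385) 0.29972427394895296
[[531.0, 149.0, 293.0], [538.0, 149.0, 292.0], [544.0, 145.0, 294.0], [551.0, 143.0, 294.0], [558.0, 142.0, 293.0]]
[[599.0, 504.0, -4.0], [608.0, 500.0, -2.0], [617.0, 493.0, 1.0], [555.0, 162.0, 256.0], [558.0, 145.0, 268.0]]
[[nan, nan, nan], [603.0, 477.0, -1.0], [613.0, 474.0, -1.0], [555.0, 163.0, 243.0], [633.0, 471.0, -3.0]]
[[589.0, 459.0, -2.0], [599.0, 457.0, -3.0], [609.0, 454.0, -2.0], [617.0, 448.0, 1.0], [628.0, 451.0, -3.0]]
[0.54218713 0.15728395 0.25968494]
shift [0.0008 0.0003 0.1597] turn [-0.02  0.01 -0.07]
```

View pics/s5c.png

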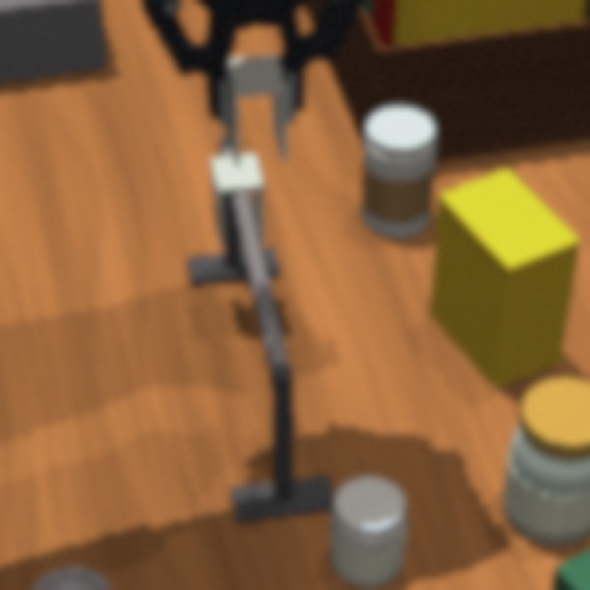

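The see-through gap now faces along the bar: left leg (232,120), right leg (282,130). Lowering.

Call:
{"method": "drive_tool", "body": {
  "deltas": [
    [[255,0.001,0,0.02,0,0,0],[255,0.001,0,0.055,0,0,0],[255,0.001,0,0.09,0,0,0],[255,0.001,0,0.105,0,0,0],[255,0.001,0,0.115,0,0,0],[255,0.001,0,0.128,0,0,0],[255,0.001,0,0.143,0,0,0],[255,0.001,0,0.155,0,0,0],[255,0.001,0,0.16,0,0,0],[255,0.001,0,0.161,0,0,0],[255,0.001,0,0.161,0,0,0]]
  ]
}}

```text
clock: 17.08
tcp_pos: [0.5428, 0.1593, 0.0991]
orientation: [0.0, 0.73, 0.684, 0.0]
wrist_force: [0.0, -0.2, -1.1]
finger_gap: 0.0315
grip_force: 31.3
```

Call:
{"method": "drive_tool", "body": {
  "deltas": [
    [[255,0,0,0.0015,0,0,0],[255,0,0,0.003,0,0,0],[255,0,0,0.003,0,0,0]]
  ]
}}

```text
clock: 17.45
tcp_pos: [0.5425, 0.1592, 0.0958]
orientation: [-0.0, 0.73, 0.684, 0.0]
wrist_force: [-0.9, -1.0, -1.2]
finger_gap: 0.0316
grip_force: 31.3
```

Call:
{"method": "drive_tool", "body": {
  "deltas": [
    [[255,0,0,0.001,0,0,0],[255,0,0,0.002,0,0,0],[255,0,0,0.002,0,0,0]]
  ]
}}

```text
clock: 17.82
tcp_pos: [0.5427, 0.1592, 0.0953]
orientation: [0.0, 0.73, 0.684, 0.0]
wrist_force: [-3.3, -0.6, 9.8]
finger_gap: 0.0316
grip_force: 32.5
```

Call:
{"method": "drive_tool", "body": {
  "deltas": [
    [[255,0,0,-0.0015,0,0,0],[255,0,0,-0.0015,0,0,0],[140,0,0,-0.0015,0,0,0],[120,0,0,-0.0015,0,0,0],[80,0,0,-0.0015,0,0,0],[40,0,0,-0.0015,0,0,0],[40,0,0,-0.0015,0,0,0],[40,0,0,-0.0015,0,0,0]]
  ]
}}

```text
clock: 18.82
tcp_pos: [0.5425, 0.1592, 0.0953]
orientation: [-0.0, 0.73, 0.684, 0.0]
wrist_force: [-0.2, -0.6, 0.3]
finger_gap: 0.0723
grip_force: 0.0
```

Run:
```python
from h import *
im,d=shot('side');V=cloud('side',d).reshape(-1,3)
q=V[(abs(V[:,0]-.5425)<.03)&(abs(V[:,1]-.159)<.025)&(V[:,2]>.118)&(V[:,2]<.14)]
print(len(q),q.mean(0),cv2.minAreaRect((q[:,:2]*1000).astype(np.float32)))
print(get_state()['finger_gap'],get_state()['tcp_pos'])
```

```text
147 [0.54213646 0.15605991 0.12920739] ((542.2799072265625, 158.63914489746094), (49.09367752075195, 32.10553741455078), 85.61796569824219)
0.07186984771387642 [0.54250681 0.15921656 0.09532779]
```

Call:
{"method": "drive_tool", "body": {
  "deltas": [
    [[40,0,0,-0.01,0,0,0],[0,0,0,-0.03,0,0,0],[0,0,0,-0.07,0,0,0],[0,0,0,-0.11,0,0,0],[0,0,0,-0.13,0,0,0],[0,0,0,-0.13,0,0,0]]
  ]
}}

```text
clock: 19.62
tcp_pos: [0.5438, 0.1594, 0.2278]
orientation: [0.001, 0.73, 0.684, 0.002]
wrist_force: [-0.4, 0.1, -0.0]
finger_gap: 0.0854
grip_force: 0.0
```

Run:
```python
from h import *
for n in('side','top'):
    im,d=shot(n,n+'6');V=cloud(n,d).reshape(-1,3)
    q=V[(abs(V[:,0]-.5425)<.03)&(abs(V[:,1]-.159)<.025)&(V[:,2]>.118)&(V[:,2]<.14)]
    if len(q)>5: print(n,'saddle',q.mean(0))
    for lo,hi in((.132,.146),(.03,.04),(.085,.1)):
        q=V[(np.hypot(V[:,0]-.4585,V[:,1]+.245)<.08)&(V[:,2]>lo)&(V[:,2]<hi)]
        if len(q)<20: continue
        p=(q[:,:2]*1000).astype(np.float32);print(n,lo,len(q),q[:,2].mean().round(4),cv2.minAreaRect(p),cv2.minEnclosingCircle(p))
delta([.4588,-.245,.2],-45)
A=cv2.imread('pics/side6.png')[250:350,270:370];B=cv2.imread('pics/side6.png')[110:210,260:360]
cv2.imwrite('pics/s6c.png',np.hstack([cv2.resize(t,(400,400),interpolation=2) for t in(A,B)]))
```

```text
side saddle [0.5423844  0.15613398 0.1289734 ]
side 0.132 586 0.1392 ((459.80859375, -246.35324096679688), (55.768619537353516, 55.03515625), 52.1489143371582) ((458.67156982421875, -245.53244018554688), 29.383481979370117)
side 0.03 666 0.0351 ((459.9773254394531, -246.3983612060547), (98.07980346679688, 95.53514099121094), 69.51853942871094) ((460.3269958496094, -246.36630249023438), 66.6861801147461)
side 0.085 402 0.0925 ((459.686279296875, -247.76644897460938), (68.76786041259766, 69.25897979736328), 70.76937866210938) ((459.98101806640625, -246.3838653564453), 46.61381530761719)
top saddle [0.54041427 0.15398537 0.1268822 ]
top 0.132 279 0.1377 ((457.44012451171875, -242.58319091796875), (51.285186767578125, 54.15302276611328), 2.575981855392456) ((457.1164855957031, -242.58987426757812), 27.87527847290039)
top 0.03 250 0.0341 ((456.7423095703125, -243.97805786132812), (94.05242156982422, 95.75694274902344), 69.08521270751953) ((457.92437744140625, -244.29627990722656), 64.27684020996094)
top 0.085 183 0.0914 ((457.01031494140625, -243.75802612304688), (68.2369613647461, 70.80104064941406), 69.65802001953125) ((457.51409912109375, -243.45498657226562), 46.916831970214844)
shift [-0.4087 -0.0573  0.025 ] turn [-1.00e-02 -0.00e+00  4.13e+01]
```

View pics/s6c.png

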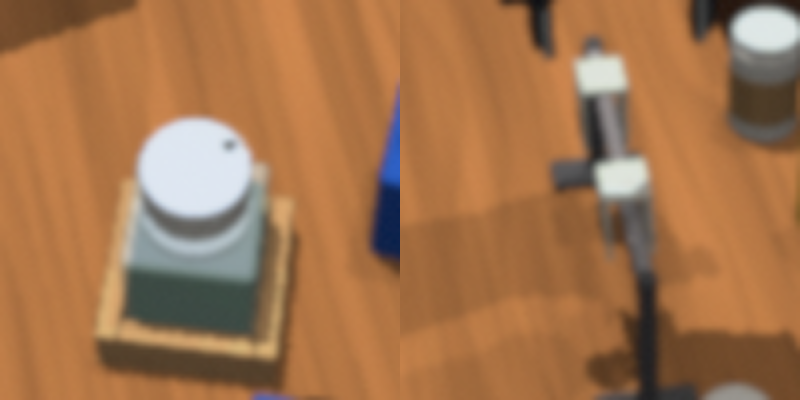

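The saddle hangs level on the bar, white top at (622,178). The cap's dot is at (230,145), with the cap centre at (195,168), which puts it about 28° in world axes. That is roughly 0.8 rad from the jar's x axis, so a 75–80° turn should free the cap. Going to the cap.

Call:
{"method": "drive_tool", "body": {
  "deltas": [
    [[0,-0.02,-0.003,0,0,0,2],[0,-0.065,-0.009,0,0,0,6],[0,-0.12,-0.017,0,0,0,12],[0,-0.175,-0.025,0,0,0,18],[0,-0.23,-0.032,0,0,0,23],[0,-0.285,-0.04,0.01,0,0,29],[0,-0.34,-0.047,0.02,0,0,35],[0,-0.38,-0.053,0.025,0,0,39],[0,-0.402,-0.056,0.025,0,0,40.5],[0,-0.4085,-0.057,0.025,0,0,41.3],[0,-0.4085,-0.057,0.025,0,0,41.3],[0,-0.4085,-0.057,0.025,0,0,41.3]]
  ]
}}

```text
clock: 21.22
tcp_pos: [0.4592, -0.2439, 0.2002]
orientation: [-0.0, 0.924, 0.383, -0.0]
wrist_force: [0.8, -0.8, 0.3]
finger_gap: 0.0857
grip_force: 0.0
```

```bash
python3 -c "
from h import *
delta([.4585,-.2448,.110],-45);print(get_state()['tcp_pos'],get_state()['joint_pos'])"
```

```text
shift [-0.0012  0.0002  0.0902] turn [-0.03 -0.01  0.07]
[ 0.45922963 -0.24385544  0.20015305] [-6.42781843e-01  2.18983026e-01 -1.56545874e-01  1.19580829e+00
  2.79542340e-04  1.71221557e+00]
```

Call:
{"method": "drive_tool", "body": {
  "deltas": [
    [[0,-0.001,0,0.03,0,0,0],[0,-0.001,0,0.065,0,0,0],[0,-0.001,0,0.085,0,0,0],[0,-0.001,0,0.09,0,0,0],[0,-0.001,0,0.09,0,0,0],[255,-0.001,0,0.09,0,0,0],[255,-0.001,0,0.09,0,0,0],[255,-0.001,0,0.09,0,0,0],[255,-0.001,0,0.09,0,0,0],[255,-0.001,0,0.09,0,0,0],[255,-0.001,0,0.09,0,0,0]]
  ],
  "newtons": 80
}}

```text
clock: 22.6
tcp_pos: [0.4591, -0.2456, 0.1117]
orientation: [0.001, 0.924, 0.383, 0.001]
wrist_force: [-2.0, 2.9, 6.2]
finger_gap: 0.0535
grip_force: 82.6
```

Call:
{"method": "drive_tool", "body": {
  "deltas": [
    [[255,0,0,0,0,0,-2],[255,0,0,0,0,0,-5],[255,0,0,0,0,0,-8],[255,0,0,0,0,0,-12],[255,0,0,0,0,0,-16],[255,0,0,0,0,0,-20],[255,0,0,0,0,0,-20]]
  ]
}}

```text
clock: 23.48
tcp_pos: [0.4595, -0.2464, 0.1117]
orientation: [0.001, 0.844, 0.537, 0.0]
wrist_force: [-1.0, -0.4, 6.6]
finger_gap: 0.0533
grip_force: 82.8
```

Run:
```python
from h import *
s=get_state();print(s['tcp_pos'],s['wrist_force'],s['ft_torque'],s['finger_gap'],s['grip_force'])
im,d=shot('side');cv2.imwrite('pics/s7c.png',cv2.resize(im[230:350,260:380],(600,600),interpolation=2)[:,:,::-1])
V=cloud('side',d).reshape(-1,3)
for lo,hi in((.03,.04),(.085,.1)):
    q=V[(np.hypot(V[:,0]-.4585,V[:,1]+.245)<.08)&(V[:,2]>lo)&(V[:,2]<hi)]
    p=(q[:,:2]*1000).astype(np.float32);print(lo,len(q),q[:,2].mean().round(4),cv2.minAreaRect(p))
```

```text
[ 0.45949387 -0.24641534  0.11166492] [-0.98671741 -0.43754129  6.64770378] [-0.14979456 -0.04070563  0.08040594] 0.0533291142153383 82.78009556466714
0.03 649 0.0352 ((460.0171203613281, -246.86976623535156), (97.3449935913086, 95.75199127197266), 70.17584991455078)
0.085 334 0.0926 ((455.2510986328125, -260.4879455566406), (43.31208801269531, 69.58562469482422), 67.97880554199219)
```

View pics/s7c.png

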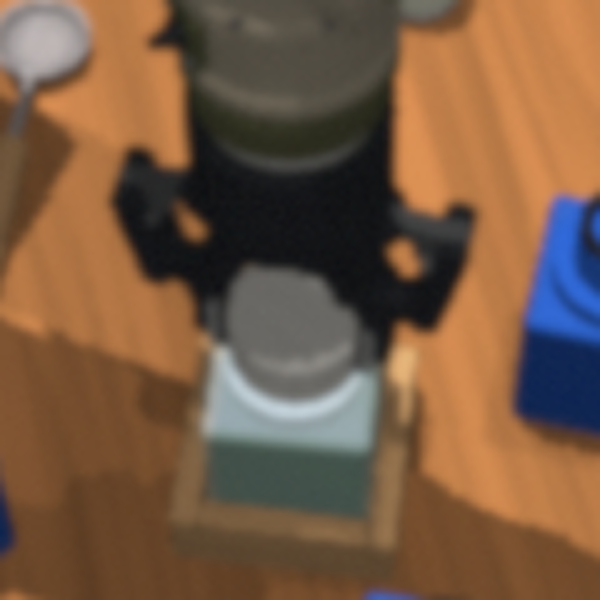

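The fingers hold the cap squarely, with the cap at (290,320) between tips at (205,330) and (365,340), and the jar is down in its socket. I'll keep turning and read the torque.

Call:
{"method": "drive_tool", "body": {
  "deltas": [
    [[255,0,0,0,0,0,-5],[255,0,0,0,0,0,-10],[255,0,0,0,0,0,-15],[255,0,0,0,0,0,-20]]
  ]
}}

```text
clock: 24.02
tcp_pos: [0.4598, -0.2465, 0.1117]
orientation: [0.002, 0.737, 0.676, 0.0]
wrist_force: [0.2, -0.4, 6.2]
finger_gap: 0.0541
grip_force: 82.9
```

Run:
```python
from h import *
s=get_state();print(s['tcp_pos'],s['wrist_force'],s['ft_torque'],s['finger_gap'],s['qvel'][5])
```

```text
[ 0.45979004 -0.2464721   0.11172675] [ 0.24716059 -0.38992941  6.22221525] [-0.07967606 -0.21655916 -0.13759646] 0.05406571424712105 -0.6925046284531932
```

Call:
{"method": "drive_tool", "body": {
  "deltas": [
    [[255,0,0,0,0,0,-5],[255,0,0,0,0,0,-10],[255,0,0,0,0,0,-15],[255,0,0,0,0,0,-20],[255,0,0,0,0,0,-25],[255,0,0,0,0,0,-30],[255,0,0,0,0,0,-35],[255,0,0,0,0,0,-39],[255,0,0,0,0,0,-39]]
  ]
}}

```text
clock: 25.15
tcp_pos: [0.4603, -0.2466, 0.1122]
orientation: [0.002, 0.47, 0.883, -0.0]
wrist_force: [1.1, 0.6, 8.1]
finger_gap: 0.0539
grip_force: 83.1
```

Run:
```python
from h import *
s=get_state();print(s['tcp_pos'],s['wrist_force'],s['ft_torque'],s['finger_gap'],s['joint_pos'][5])
im,d=shot('side')
V=cloud('side',d).reshape(-1,3)
q=V[(np.hypot(V[:,0]-.4585,V[:,1]+.245)<.035)&(V[:,2]>.13)&(V[:,2]<.15)];print(len(q),np.percentile(q[:,2],[50,90]))
q=V[(np.hypot(V[:,0]-.4585,V[:,1]+.245)<.06)&(V[:,2]>.085)&(V[:,2]<.1)];print(len(q),q[:,2].mean())
cv2.imwrite('pics/s8.png',cv2.resize(im[230:350,260:380],(600,600),interpolation=2)[:,:,::-1])
```

```text
[ 0.4603029  -0.24659756  0.11221072] [1.13490249 0.62115195 8.08412495] [ 0.05921448 -0.22787896  0.09047061] 0.053909544601090424 0.33225799241359427
385 [0.1396879  0.14207221]
342 0.09251450680127346
```

Call:
{"method": "drive_tool", "body": {
  "deltas": [
    [[255,0,0,0,0,0,-4],[255,0,0,0,0,0,-8]]
  ]
}}

```text
clock: 25.45
tcp_pos: [0.4604, -0.2466, 0.1122]
orientation: [0.002, 0.406, 0.914, -0.0]
wrist_force: [0.2, -1.4, 9.1]
finger_gap: 0.0538
grip_force: 83.1
```

Run:
```python
from h import *
s=get_state();print(s['tcp_pos'],s['wrist_force'],s['ft_torque'],s['qvel'][5])
```

```text
[ 0.46040373 -0.24660402  0.11219496] [ 0.24490274 -1.43390278  9.08437478] [ 0.15919851 -0.36201334 -0.07856583] -0.5551613228826765
```

Call:
{"method": "drive_tool", "body": {
  "deltas": [
    [[255,0,0,-0.002,0,0,0],[255,0,0,-0.004,0,0,0],[255,0,0,-0.006,0,0,0],[255,0,0,-0.006,0,0,0]]
  ]
}}

```text
clock: 25.95
tcp_pos: [0.4585, -0.2453, 0.116]
orientation: [-0.0, 0.407, 0.913, 0.0]
wrist_force: [0.8, -1.1, 0.0]
finger_gap: 0.0537
grip_force: 83.9
```

Run:
```python
from h import *
s=get_state();print(s['tcp_pos'],s['wrist_force'],s['ft_torque'])
im,d=shot('side')
V=cloud('side',d).reshape(-1,3)
q=V[(np.hypot(V[:,0]-.4585,V[:,1]+.245)<.035)&(V[:,2]>.13)&(V[:,2]<.16)];print(len(q),np.percentile(q[:,2],[50,90]))
q=V[(np.hypot(V[:,0]-.4585,V[:,1]+.245)<.06)&(V[:,2]>.085)&(V[:,2]<.1)];print(len(q),q[:,2].mean())
```

```text
[ 0.45850802 -0.24532765  0.11601759] [ 0.80198226 -1.09934672  0.02468697] [-0.01417194 -0.340213   -0.01321488]
369 [0.14349563 0.14668728]
352 0.09253269967804512
```

The cap has risen 4 mm, the jar hasn't moved and the pull is zero, so the threads have let go. Lifting off.

Call:
{"method": "drive_tool", "body": {
  "deltas": [
    [[255,0,0,-0.004,0,0,0],[255,0,0,-0.008,0,0,0],[255,0,0,-0.012,0,0,0],[255,0,0,-0.02,0,0,0],[255,0,0,-0.03,0,0,0],[255,0,0,-0.038,0,0,0],[255,0,0,-0.041,0,0,0],[255,0,0,-0.041,0,0,0],[255,0,0,-0.041,0,0,0],[255,0,0,-0.041,0,0,0]]
  ]
}}

```text
clock: 27.25
tcp_pos: [0.4584, -0.2453, 0.1569]
orientation: [-0.0, 0.407, 0.914, 0.0]
wrist_force: [-0.0, 0.4, -1.0]
finger_gap: 0.0536
grip_force: 84.0
```

Run:
```python
from h import *
s=get_state();print(s['clock'],s['tcp_pos'],s['wrist_force'],s['grip_force'],abs(s['qvel']).max())
im,d=shot('side')
V=cloud('side',d).reshape(-1,3)
q=V[(np.hypot(V[:,0]-.4585,V[:,1]+.245)<.03)&(V[:,2]>.178)&(V[:,2]<.192)];print('cap top',len(q),np.percentile(q[:,2],[50,90]))
q=V[(np.hypot(V[:,0]-.4585,V[:,1]+.245)<.06)&(V[:,2]>.085)&(V[:,2]<.1)];print('shoulder',len(q),q[:,2].mean())
q=V[(abs(V[:,0]-.5425)<.03)&(abs(V[:,1]-.159)<.025)&(V[:,2]>.118)&(V[:,2]<.14)];print('saddle',q.mean(0))
A=cv2.resize(im[220:350,260:390],(400,400),interpolation=2);B=cv2.resize(im[110:210,260:360],(400,400),interpolation=2)
cv2.imwrite('pics/s9c.png',np.hstack([A,B])[:,:,::-1])
```

```text
27.25 [ 0.45836077 -0.24533503  0.15689636] [-0.02887724  0.350319   -1.01932206] 83.99652463907842 0.0013980411830902188
cap top 332 [0.18489501 0.18684273]
shoulder 402 0.09249367636250438
saddle [nan nan nan]<stdin>:7: RuntimeWarning: Mean of empty slice.
  ret = um.true_divide(
```

View pics/s9c.png

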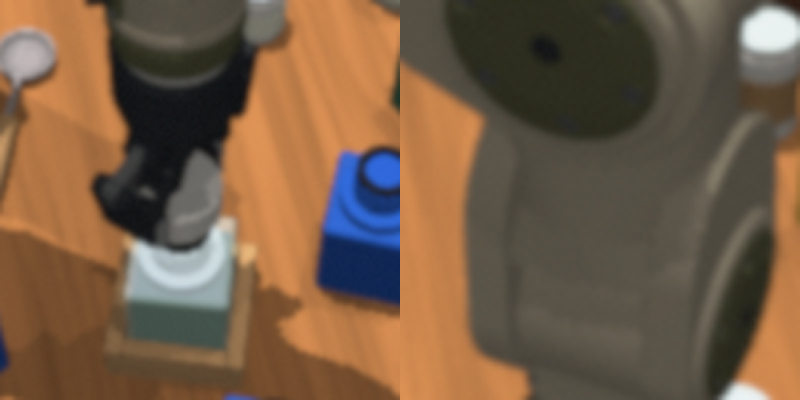

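The cap at (195,200) is held level above the open neck, its top at z=0.185 (edge about 31 mm above the rim), and the jar is down. The arm hides the saddle from this camera, so I'll check it from the top camera and hand in.

Run:
```python
from h import *
im,d=shot('top');V=cloud('top',d).reshape(-1,3)
q=V[(abs(V[:,0]-.5425)<.03)&(abs(V[:,1]-.159)<.025)&(V[:,2]>.118)&(V[:,2]<.14)];print('saddle',len(q),q.mean(0),np.percentile(q[:,2],[10,90]))
print(hand_in())
```

```text
saddle 144 [0.54062869 0.15913809 0.12695196] [0.1234316  0.13074412]
the job is handed in; nothing more can be done
None
```

The job is handed in, but the result wasn't shown: at the last check the saddle was hanging level on the bar, the cap was held level about 31 mm above the mouth, and the jar was down in its socket (27 s of the 58 s used; I first gripped the saddle the wrong way round and had to regrip it).

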